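# Find and open the offcut chest's free flap

## Robot

A 6-joint arm with a two-finger parallel gripper is mounted at the origin on the work surface. World frame = base frame: x ahead of the robot, y to its left, z up, the work surface at z = 0. Lengths are in m, angles in rad, forces in N, time in s.
With the tool pointing down it reaches from about 0.325 to 1 m from the base axis. Payload 5.1 kg.
Tool frame: the origin (TCP) lies on the centre line of the jaws, within the pads' length; the fingertips stand 8 mm ahead of it and the grasp point (between the pads) lies 11 mm behind it; z points along the fingers, y is the line along which they close (so a half turn about z gives the same grasp; the last joint's range is limited). The gripper opens to 85 mm and grips with 20 to 120 N. Pads are 22 mm wide; open, the fingers measure 114 mm over their backs; the gripper's body (76 mm by 85 mm) begins 54 mm behind the grasp point. The pads swing forward as they close: fully open they stand 13 mm farther back than shut.
Start: joints at [-1.399, 0.124, 1.65, -0, 1.367, -0.083], TCP at [0.164, -0.629, 0.239] pointing down, gripper open.
Joint ranges: [-2.61, 2.61], [-1.02, 2.33], [0.03, 2.71], [-1.35, 4.49], [0.32, 2.68], [-2.91, 2.91]. Speed limits (rad/s): [2.57, 2.57, 3.14, 3.14, 3.14, 3.14].

## Interface

Orientations are given as a rotation vector (axis times angle).
In Python, from station import get_obs, capture, sign_off, find_in, outline_of gives the robot as it stands. The module is installed in compiled form; this text tells all that it offers.
- The arm moves only by the shell command python3 -m jog 'ROWS' [FORCE]. ROWS is JSON, a list of rows, each an object of numbers: "gripper": the finger opening in cm, from 0 to 8.54; "dx", "dy", "dz": the shift along the tool's x, y, z in cm; "yaw": the turn about the tool's z in rad. In form: [{"gripper": .., "dx": .., "dy": .., "dz": .., "yaw": ..}, ...]. A call has 1 to 10 rows; each row is the pose to reach, as a shift and turn from the pose commanded when the call began, along the tool's axes at that moment; what a row does not reach only later rows make up. A row lasts 1/10 s, in which the tool goes at most 50 mm and 8.59 degrees, less where a joint would pass 70% of its speed; a pose out of reach is approached as far as the arm can. A call with a gripper value outside its range is refused whole. The fingers move at their own pace and stop on an object; FORCE is the grip in N (left out, the last holds). Time passes only in rows, so rows that repeat a pose let the fingers close. It gives the time, the measured TCP pose, the force, the opening and the grip force at its end, in the units of the state.
- get_obs(): the state, without advancing time (a new reading comes with each control period).
- capture(name): name is "side" or "top" or "wrist"; returns a dict with "pixels" (384x512x3 uint8, red, green, blue), "camera_matrix" (3x3 intrinsics, pixels), "R" (3x3) and "t" (3): a world point X has camera coordinates R X + t; the wrist camera has in their place "mount" (4x4, takes a point from camera to tool coordinates, whose origin is the TCP and whose axes are the flange's). Camera axes: x right, y down, z forward; pixel columns grow to the right and rows downward; lengths in m; the calibration is good to about 2 mm. A picture is of the moment at which its call begins: read the wrist's pose just before it. There is no depth.
- sign_off(): hands the job in; it is judged then, once.
Trained networks look in the newest picture that a camera, given by its name, has taken for a name from the list of things; names that differ only in an ending like _2 or _b are one class to them, and where a whole thing is asked for, a point or a joint stands for the part that bears it (a point fixed in the world has none). Each returns a list of dicts, best first, with "score" (0 to 1); they miss things now and then, are a little off and sometimes report something else, mostly with a low value. They report only what shows in the picture. A call takes as long as a camera call.
- find_in(camera, name): "bbox" ([left, top, right, bottom] in pixels, round what is visible of it).
- outline_of(camera, name): "region" (384x512 bool, what is visible of it) and "bbox" ([left, top, right, bottom] in pixels, round what is visible of it).
The state is a dict: "clock": time; "qpos": joint angles; "qvel": joint speeds; "tau": joint torques, N m; "position": TCP position; "tool_rot": TCP orientation; "wrist_force": force on the tool from outside, world axes, zero at the start; "wrist_torque": the same for the moment, N m; "width": finger opening in m; "grip_force": force on a finger pad.
Only numpy, scipy, OpenCV 4.12 (cv2) and the standard library are available. Lean on these libraries where they do the work, as an engineer would, in place of code of your own. Each camera call takes 0.05 s, during which the arm holds its last target. There are 200 camera calls.

## Task

Three of the four flaps on the offcut chest are blocked by the timber packed under them; the fourth, over the empty bay, rocks. Press lightly on the dark round mark of each flap, without forcing it, until you find the one that rocks, then push that flap open so that it stays open by itself. Grasp nothing, and leave the collets, the glue bottle and the wrench where they are.

Things in the scene. Friction and masses are not known exactly. Their poses are not given: they have to be found in the camera images.
- chest: Fixed plywood chest with a grey steel deck, 240 (its x) x 490 (its y) x 120 mm high, in varying places and turned up to 17 degrees. Origin: centre of its underside; z up, -x side facing the robot. Four deck openings, 116 (x) x 96 (y) mm, hold flaps 1 to 4 at y = 172.5, 57.5, -57.5, -172.5 mm. Under the free flap a finger has 80 mm of room below the deck.
- collet_1: Bystander: loose steel collet, 32 mm diameter, 50 mm high, standing on the far strip of the deck. Origin: centre of its underside.
- collet_2: Bystander: another such collet on the far strip of the deck. Origin: centre of its underside.
- glue: Bystander: loose glue bottle, 52 mm diameter, 150 mm high, standing on the table left of the chest. Origin: centre of its underside.
- wrench: Bystander: loose wrench lying on the table right of the chest. Origin: centre of its underside.
- flap_1 (a joint): Tilt of flap 1 (rad), a steel plate 110 (chest x) x 90 x 4 mm on a level axle through its middle along chest y: 0 shut, level with the deck; 1.1 fully open. Only the half nearer the robot can go down. Blocked: gives under 0.05 rad, then solid; over 50 N is forcing it. Free: gives at about 4 N on its mark, springs back if released before 0.35 rad; past that it flips open to its stop and stays.
- press_1 (a point): Centre of the flat dark round mark (28 mm diameter) on top of flap 1, on the half nearer the robot, 36 mm from the axle; moves with the flap. With the flap shut it is level with the deck; a fingertip 13 mm straight down from there brings a free flap to its flip-over point, 25 mm is well past it.
- flap_2 (a joint): Tilt of flap 2 (rad), a steel plate 110 (chest x) x 90 x 4 mm on a level axle through its middle along chest y: 0 shut, level with the deck; 1.1 fully open. Only the half nearer the robot can go down. Blocked: gives under 0.05 rad, then solid; over 50 N is forcing it. Free: gives at about 4 N on its mark, springs back if released before 0.35 rad; past that it flips open to its stop and stays.
- press_2 (a point): Centre of the flat dark round mark (28 mm diameter) on top of flap 2, on the half nearer the robot, 36 mm from the axle; moves with the flap. With the flap shut it is level with the deck; a fingertip 13 mm straight down from there brings a free flap to its flip-over point, 25 mm is well past it.
- flap_3 (a joint): Tilt of flap 3 (rad), a steel plate 110 (chest x) x 90 x 4 mm on a level axle through its middle along chest y: 0 shut, level with the deck; 1.1 fully open. Only the half nearer the robot can go down. Blocked: gives under 0.05 rad, then solid; over 50 N is forcing it. Free: gives at about 4 N on its mark, springs back if released before 0.35 rad; past that it flips open to its stop and stays.
- press_3 (a point): Centre of the flat dark round mark (28 mm diameter) on top of flap 3, on the half nearer the robot, 36 mm from the axle; moves with the flap. With the flap shut it is level with the deck; a fingertip 13 mm straight down from there brings a free flap to its flip-over point, 25 mm is well past it.
- flap_4 (a joint): Tilt of flap 4 (rad), a steel plate 110 (chest x) x 90 x 4 mm on a level axle through its middle along chest y: 0 shut, level with the deck; 1.1 fully open. Only the half nearer the robot can go down. Blocked: gives under 0.05 rad, then solid; over 50 N is forcing it. Free: gives at about 4 N on its mark, springs back if released before 0.35 rad; past that it flips open to its stop and stays.
- press_4 (a point): Centre of the flat dark round mark (28 mm diameter) on top of flap 4, on the half nearer the robot, 36 mm from the axle; moves with the flap. With the flap shut it is level with the deck; a fingertip 13 mm straight down from there brings a free flap to its flip-over point, 25 mm is well past it.

How it is judged:
By the outcome, as a careful person would: the job done as asked, in the order asked, and still so for the second after the job is handed in, with the robot touching nothing.
It also fails if it takes over 45 s, if anything falls off the work surface, if the arm or the gripper's body presses on something with over 40 N, if the wrist force passes 120 N, or if a joint passes its speed limit or range.

## Working session

There is one attempt and no reset: what is moved stays moved. The work goes in short steps, Python scripts to look and compute and a shell command to move; the robot and the scene stay as the last step left them, time stands still between calls to the robot, and variables do not carry over. Pictures are saved under pics/ and viewed, at most 10 in all, crops included, and the job is handed in when it is done.

```bash
mkdir -p pics
cat > h.py <<'E'
import numpy as np, cv2
from station import *
def ray(c,u,v,z):
    K,R,t=map(np.array,(c["camera_matrix"],c["R"],c["t"]))
    d=R.T@np.linalg.solve(K,[u,v,1.]); o=-R.T@t
    return o+d*(z-o[2])/d[2]
E
python3 - <<'E'
from h import *
o=get_obs(); print({k:np.round(v,3) for k,v in o.items()})
ims=[]
for n in ("top","side"):
    c=capture(n); cv2.imwrite(f"pics/{n}0.png",c["pixels"][:,:,::-1])
    print(n, -np.array(c["R"]).T@np.array(c["t"]))
    for k in ("press_1","flap_1","chest","collet_1","glue","wrench"):
        for r in find_in(n,k):
            b=np.array(r["bbox"]); u,v=(b[0]+b[2])/2,(b[1]+b[3])/2
            print(n,k,round(r["score"],2),b.round(1),ray(c,u,v,.12).round(4))
E
```

```text
{'clock': np.float64(0.0), 'qpos': array([-1.399,  0.124,  1.652, -0.   ,  1.367, -0.083]), 'qvel': array([-0.001, -0.001,  0.001,  0.001, -0.002,  0.001]), 'tau': array([-0.0000e+00, -4.2362e+01, -3.6545e+01, -0.0000e+00,  7.0000e-03,
       -0.0000e+00]), 'position': array([ 0.164, -0.628,  0.238]), 'tool_rot': array([-3.114, -0.399,  0.   ]), 'wrist_force': array([ 0.623, -0.612, -0.172]), 'wrist_torque': array([ 0.028, -0.018, -0.029]), 'grip_force': np.float64(0.0), 'width': np.float64(0.085)}
top [0.37955146 0.03187414 1.42773099]
top press_1 0.94 [202.5 172.  234.6 213.3] [0.6036 0.1388 0.12  ]
top press_1 0.87 [236.4 161.9 272.  201.1] [0.6365 0.0265 0.12  ]
top press_1 0.78 [273.  149.4 308.  191.1] [ 0.67  -0.089  0.12 ]
top press_1 0.64 [167.9 182.  204.9 223.2] [0.5746 0.239  0.12  ]
top flap_1 0.77 [235.5 159.6 274.9 199. ] [0.6435 0.0232 0.12  ]
top flap_1 0.62 [166.9 179.8 202.6 223.8] [0.5773 0.2441 0.12  ]
top flap_1 0.59 [271.2 152.8 308.3 192. ] [ 0.6632 -0.0864  0.12  ]
top flap_1 0.56 [197.9 172.  237.4 213. ] [0.6042 0.1416 0.12  ]
top chest 0.66 [151.4 129.2 32
[... 839 characters left out ...]
 230.8] [0.5999 0.1442 0.12  ]
side flap_1 0.86 [231.  149.5 269.9 173.3] [ 0.6715 -0.081   0.12  ]
side flap_1 0.66 [225.7 175.  266.2 202.7] [0.6394 0.0338 0.12  ]
side chest 0.55 [186.9 144.9 288.6 298.3] [0.6126 0.1595 0.12  ]
side collet_1 0.7 [205.8 198.5 215.9 217.1] [0.7053 0.1421 0.12  ]
side collet_1 0.59 [236.  136.2 268.2 148.9] [ 0.7    -0.1654  0.12  ]
side collet_1 0.57 [211.7 168.4 222.  186.3] [0.7407 0.0238 0.12  ]
side collet_1 0.55 [251.2 296.7 269.4 340.1] [0.4431 0.4161 0.12  ]
side glue 0.96 [246.6 290.3 269.3 339.6] [0.4518 0.4097 0.12  ]
side glue 0.23 [225.9 175.6 264.  199.7] [0.6441 0.0304 0.12  ]
side wrench 0.6 [248.8 136.7 267.3 147.8] [ 0.6823 -0.1744  0.12  ]
```

Run:
```python
from h import *
for n in ("top","side"):
    c=capture(n); K,R,t=map(np.array,(c["camera_matrix"],c["R"],c["t"]))
    # ortho of z=.12: px (i,j)-> x=.85-j/1500? y=.40-i/1000
    H=K@np.column_stack([R[:,0],R[:,1],R[:,2]*.12+t])
    A=np.array([[0,-1/1000,.85],[-1/1000,0,.42],[0,0,1.]])
    im=cv2.warpPerspective(c["pixels"],H@A,(780,550),flags=cv2.INTER_CUBIC|cv2.WARP_INVERSE_MAP)
    cv2.imwrite(f"pics/{n}_o.png",im[:,:,::-1])
```

```text
(no output)
```

View pics/top_o.png

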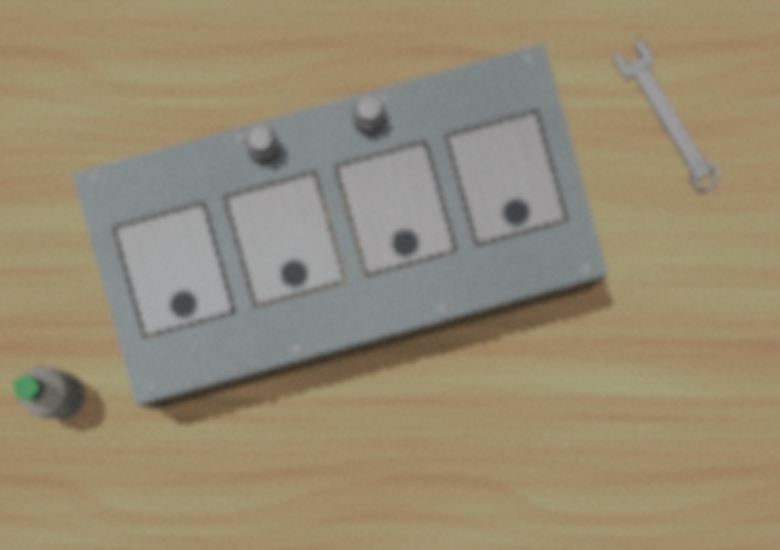

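View pics/side_o.png

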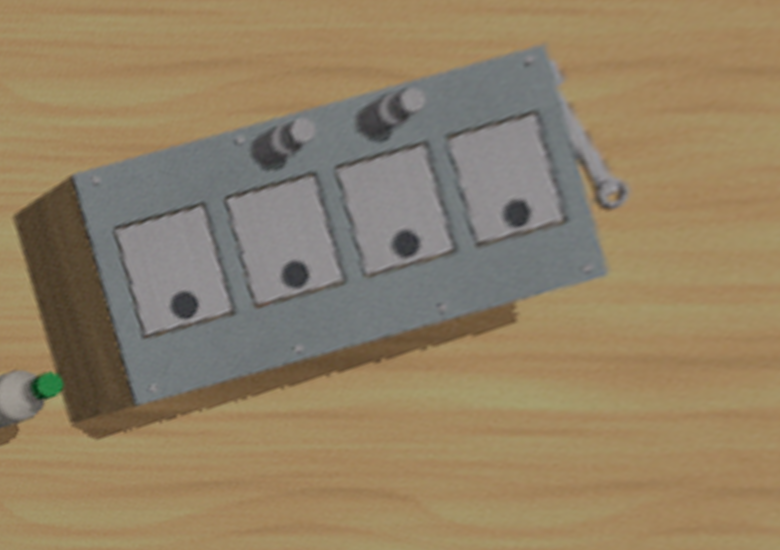

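The orthophotos from both cameras agree. They show marks at (184,304), (294,273), (405,242) and (516,212), so the deck height of 0.12 m checks out and the spacing is 115 mm. The chest is turned about 15.5°, nearly in line with the tool. I start with flap 4, at about (0.638, -0.096).

```bash
python3 -m jog '[{"gripper":0,"dx":29.6,"dy":-19.8,"dz":0},{"gripper":0,"dx":29.6,"dy":-19.8,"dz":0},{"gripper":0,"dx":29.6,"dy":-19.8,"dz":0},{"gripper":0,"dx":29.6,"dy":-19.8,"dz":0},{"gripper":0,"dx":29.6,"dy":-19.8,"dz":0},{"gripper":0,"dx":29.6,"dy":-19.8,"dz":0},{"gripper":0,"dx":29.6,"dy":-19.8,"dz":0},{"gripper":0,"dx":29.6,"dy":-19.8,"dz":0},{"gripper":0,"dx":29.6,"dy":-19.8,"dz":0},{"gripper":0,"dx":29.6,"dy":-19.8,"dz":0}]' 30; python3 -m jog '[{"gripper":0,"dx":29.7,"dy":-19.8},{"gripper":0,"dx":29.7,"dy":-19.8},{"gripper":0,"dx":29.7,"dy":-19.8},{"gripper":0,"dx":29.7,"dy":-19.8},{"gripper":0,"dx":29.7,"dy":-19.8},{"gripper":0,"dx":29.7,"dy":-19.8},{"gripper":0,"dx":29.7,"dy":-19.8},{"gripper":0,"dx":29.7,"dy":-19.8},{"gripper":0,"dx":29.7,"dy":-19.8},{"gripper":0,"dx":29.7,"dy":-19.8}]'
python3 - <<'E'
from h import *
o=get_obs(); p=o["position"];R=cv2.Rodrigues(np.array(o["tool_rot"]))[0]; print(p,o["clock"],o["wrist_force"],R.round(3))
for P in [(.546,.236),(.577,.126),(.608,.015),(.638,-.096)]: print(100*R.T@(np.array([*P,.128])-p))
c=capture("top"); cv2.imwrite("pics/t2.png",cv2.resize(c["pixels"][100:270,120:376],None,fx=3,fy=3)[:,:,::-1])
E
```

```text
[ 0.16381568 -0.62900577  0.23936691] 0.8 [ 0.50395991  0.35610243 -0.0288946 ] [[ 0.968  0.252 -0.   ]
 [ 0.252 -0.968 -0.   ]
 [-0.     0.    -1.   ]]
[ 58.79089738 -74.07235625  11.13286249]
[ 59.01768241 -62.64613341  11.13332466]
[ 59.21925754 -51.12314043  11.13379113]
[ 59.32406252 -39.62535735  11.1342579 ]validation failed for argument at $[0]...
validation failed for argument at $[0]...
```

```bash
python3 -m jog '[{"gripper":0,"dx":29.6,"dy":-19.8,"dz":0,"yaw":0},{"gripper":0,"dx":29.6,"dy":-19.8,"dz":0,"yaw":0},{"gripper":0,"dx":29.6,"dy":-19.8,"dz":0,"yaw":0},{"gripper":0,"dx":29.6,"dy":-19.8,"dz":0,"yaw":0},{"gripper":0,"dx":29.6,"dy":-19.8,"dz":0,"yaw":0},{"gripper":0,"dx":29.6,"dy":-19.8,"dz":0,"yaw":0},{"gripper":0,"dx":29.6,"dy":-19.8,"dz":0,"yaw":0},{"gripper":0,"dx":29.6,"dy":-19.8,"dz":0,"yaw":0},{"gripper":0,"dx":29.6,"dy":-19.8,"dz":0,"yaw":0},{"gripper":0,"dx":29.6,"dy":-19.8,"dz":0,"yaw":0}]' 30
```

```text
clock: 1.85
position: [0.3999, -0.3635, 0.2394]
tool_rot: [3.116, 0.398, -0.001]
wrist_force: [-0.4, -0.1, 0.3]
width: 0.0
grip_force: 0.0
```

```bash
python3 -m jog '[{"gripper":0,"dx":29.7,"dy":-19.8,"dz":6,"yaw":0},{"gripper":0,"dx":29.7,"dy":-19.8,"dz":6,"yaw":0},{"gripper":0,"dx":29.7,"dy":-19.8,"dz":6,"yaw":0},{"gripper":0,"dx":29.7,"dy":-19.8,"dz":6,"yaw":0},{"gripper":0,"dx":29.7,"dy":-19.8,"dz":6,"yaw":0},{"gripper":0,"dx":29.7,"dy":-19.8,"dz":6,"yaw":0},{"gripper":0,"dx":29.7,"dy":-19.8,"dz":6,"yaw":0},{"gripper":0,"dx":29.7,"dy":-19.8,"dz":6,"yaw":0},{"gripper":0,"dx":29.7,"dy":-19.8,"dz":6,"yaw":0},{"gripper":0,"dx":29.7,"dy":-19.8,"dz":6,"yaw":0}]'
python3 - <<'E'
from h import *
o=get_obs(); p=o["position"];R=cv2.Rodrigues(np.array(o["tool_rot"]))[0]; print(p,o["clock"],o["wrist_force"])
for P in [(.546,.236),(.577,.126),(.608,.015),(.638,-.096)]: print(100*R.T@(np.array([*P,.128])-p))
c=capture("side"); cv2.imwrite("pics/t2.png",cv2.resize(c["pixels"][80:280,150:406],None,fx=3,fy=3)[:,:,::-1])
E
```

```text
clock: 2.85
position: [0.6373, -0.0983, 0.1792]
tool_rot: [3.116, 0.396, -0.001]
wrist_force: [0.9, -0.2, 0.9]
width: -0.0003
grip_force: 0.0
[ 0.63728633 -0.09828142  0.17920918] 2.85 [ 0.86337225 -0.21007443  0.91748297]
[ -0.46844077 -34.65073638   5.10915553]
[ -0.21978008 -23.2249693    5.11295233]
[ 3.85604248e-03 -1.17023840e+01  5.11680506e+00]
[ 0.13067397 -0.20482331  5.12073381]
```

View pics/t2.png

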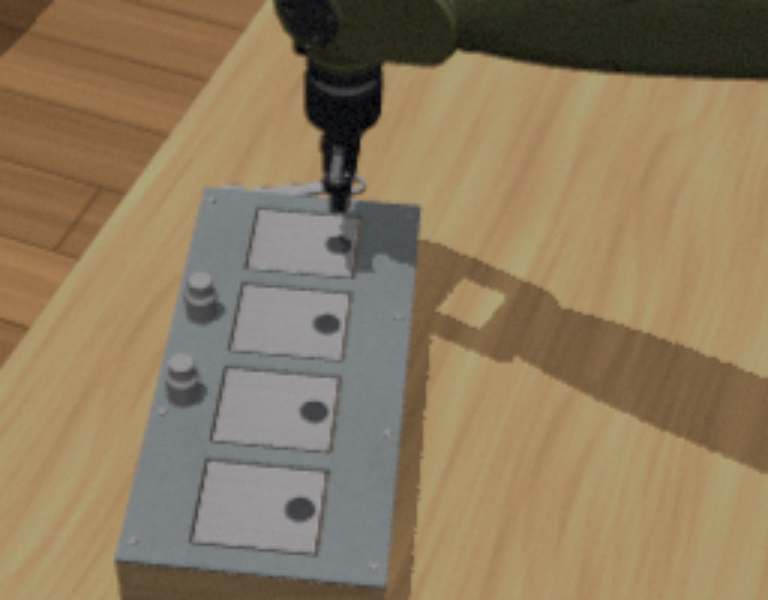

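The closed fingertips stand above the mark of flap 4 at about (338,210), with the mark at (338,244). Next I feel downward.

```bash
python3 -m jog '[{"gripper":0,"dx":0.1,"dy":-0.2,"dz":3,"yaw":0},{"gripper":0,"dx":0.1,"dy":-0.2,"dz":4.5,"yaw":0},{"gripper":0,"dx":0.1,"dy":-0.2,"dz":5,"yaw":0},{"gripper":0,"dx":0.1,"dy":-0.2,"dz":5,"yaw":0}]'
python3 -m jog '[{"gripper":0,"dx":0,"dy":0,"dz":0.1,"yaw":0},{"gripper":0,"dx":0,"dy":0,"dz":0.2,"yaw":0},{"gripper":0,"dx":0,"dy":0,"dz":0.2,"yaw":0}]'
```

```text
clock: 3.3
position: [0.6374, -0.095, 0.1289]
tool_rot: [-3.116, -0.397, 0.003]
wrist_force: [-0.4, 0.1, -0.8]
width: 0.0002
grip_force: 0.0
clock: 3.6
position: [0.6388, -0.0942, 0.1281]
tool_rot: [3.116, 0.399, 0.002]
wrist_force: [-0.6, -0.2, 1.3]
width: 0.0001
grip_force: 0.2
```

```bash
python3 -m jog '[{"gripper":0,"dx":0,"dy":0,"dz":0.1,"yaw":0},{"gripper":0,"dx":0,"dy":0,"dz":0.1,"yaw":0}]'
python3 -m jog '[{"gripper":0,"dx":0,"dy":0,"dz":0.1,"yaw":0},{"gripper":0,"dx":0,"dy":0,"dz":0.1,"yaw":0}]'
```

```text
clock: 3.8
position: [0.6388, -0.0943, 0.1275]
tool_rot: [3.115, 0.399, 0.002]
wrist_force: [-2.1, 0.3, 6.5]
width: 0.0004
grip_force: 2.4
clock: 4.0
position: [0.6389, -0.0943, 0.1272]
tool_rot: [3.115, 0.399, 0.002]
wrist_force: [-3.0, -0.6, 8.5]
width: -0.0003
grip_force: 4.1
```

```bash
python3 -m jog '[{"gripper":0,"dx":0,"dy":0,"dz":0.1,"yaw":0},{"gripper":0,"dx":0,"dy":0,"dz":0.1,"yaw":0}]'
python3 -m jog '[{"gripper":0,"dx":0,"dy":0,"dz":0.1,"yaw":0},{"gripper":0,"dx":0,"dy":0,"dz":0.1,"yaw":0}]'
```

```text
clock: 4.2
position: [0.6389, -0.0943, 0.1271]
tool_rot: [3.115, 0.399, 0.002]
wrist_force: [-5.7, -0.2, 11.9]
width: 0.0005
grip_force: 6.0
clock: 4.4
position: [0.6389, -0.0943, 0.127]
tool_rot: [3.115, 0.399, 0.002]
wrist_force: [-7.9, 0.5, 15.7]
width: -0.0003
grip_force: 7.9
```

Flap 4 is solid: 16 N and no further movement. On to flap 3.

```bash
python3 -m jog '[{"gripper":0,"dx":0,"dy":0,"dz":-2.5,"yaw":0},{"gripper":0,"dx":-0.1,"dy":-6,"dz":-2.5,"yaw":0},{"gripper":0,"dx":-0.1,"dy":-11.4,"dz":-2.5,"yaw":0},{"gripper":0,"dx":-0.1,"dy":-11.4,"dz":-2.5,"yaw":0},{"gripper":0,"dx":-0.1,"dy":-11.4,"dz":-2.5,"yaw":0},{"gripper":0,"dx":-0.1,"dy":-11.4,"dz":-0.8,"yaw":0},{"gripper":0,"dx":-0.1,"dy":-11.4,"dz":-0.5,"yaw":0},{"gripper":0,"dx":-0.1,"dy":-11.4,"dz":-0.3,"yaw":0},{"gripper":0,"dx":-0.1,"dy":-11.4,"dz":-0.1,"yaw":0},{"gripper":0,"dx":-0.1,"dy":-11.4,"dz":-0.1,"yaw":0}]'
```

```text
clock: 5.4
position: [0.6088, 0.0149, 0.127]
tool_rot: [-3.115, -0.396, 0.003]
wrist_force: [-9.6, 2.6, 18.5]
width: 0.0001
grip_force: 9.0
```

Flap 3 is solid too, at 18.5 N. On to flap 2.

```bash
python3 -m jog '[{"gripper":0,"dx":0,"dy":0,"dz":-2.5,"yaw":0},{"gripper":0,"dx":-0.2,"dy":-6,"dz":-2.5,"yaw":0},{"gripper":0,"dx":-0.2,"dy":-11.5,"dz":-2.5,"yaw":0},{"gripper":0,"dx":-0.2,"dy":-11.5,"dz":-2.5,"yaw":0},{"gripper":0,"dx":-0.2,"dy":-11.5,"dz":-2.5,"yaw":0},{"gripper":0,"dx":-0.2,"dy":-11.5,"dz":-0.8,"yaw":0},{"gripper":0,"dx":-0.2,"dy":-11.5,"dz":-0.5,"yaw":0},{"gripper":0,"dx":-0.2,"dy":-11.5,"dz":-0.3,"yaw":0},{"gripper":0,"dx":-0.2,"dy":-11.5,"dz":-0.1,"yaw":0},{"gripper":0,"dx":-0.2,"dy":-11.5,"dz":-0.1,"yaw":0}]'
```

```text
clock: 6.4
position: [0.5775, 0.1254, 0.1249]
tool_rot: [3.115, 0.397, -0.002]
wrist_force: [-1.6, -1.5, 3.3]
width: -0.0005
grip_force: 1.5
```

Flap 2 gives: it is 3 mm down at only 3.3 N. I push on a little to confirm.

```bash
python3 -m jog '[{"gripper":0,"dx":0,"dy":0,"dz":0.2,"yaw":0},{"gripper":0,"dx":0,"dy":0,"dz":0.3,"yaw":0},{"gripper":0,"dx":0,"dy":0,"dz":0.3,"yaw":0}]'
```

```text
clock: 6.7
position: [0.5779, 0.1266, 0.1221]
tool_rot: [-3.116, -0.399, -0.001]
wrist_force: [-0.8, -1.0, 1.5]
width: -0.0002
grip_force: 0.9
```

Flap 2 is the free one, so I push it through to about 25 mm depth and then retract.

```bash
python3 -m jog '[{"gripper":0,"dx":0,"dy":0,"dz":0.6,"yaw":0},{"gripper":0,"dx":0,"dy":0,"dz":1.2,"yaw":0},{"gripper":0,"dx":0,"dy":0,"dz":1.6,"yaw":0},{"gripper":0,"dx":0,"dy":0,"dz":2,"yaw":0},{"gripper":0,"dx":0,"dy":0,"dz":2,"yaw":0},{"gripper":0,"dx":0,"dy":0,"dz":2,"yaw":0}]'
python3 -m jog '[{"gripper":0,"dx":0,"dy":0,"dz":-3,"yaw":0},{"gripper":0,"dx":0,"dy":0,"dz":-8,"yaw":0},{"gripper":0,"dx":-6,"dy":0,"dz":-12,"yaw":0},{"gripper":0,"dx":-12,"dy":0,"dz":-13,"yaw":0},{"gripper":0,"dx":-12,"dy":0,"dz":-13,"yaw":0},{"gripper":0,"dx":-12,"dy":0,"dz":-13,"yaw":0},{"gripper":0,"dx":-12,"dy":0,"dz":-13,"yaw":0}]'
python3 - <<'E'
from h import *
c=capture("side"); cv2.imwrite("pics/t3.png",cv2.resize(c["pixels"][80:280,150:406],None,fx=3,fy=3)[:,:,::-1])
E
```

```text
clock: 7.3
position: [0.5774, 0.1268, 0.1019]
tool_rot: [-3.116, -0.399, 0.001]
wrist_force: [-0.9, -0.6, 0.2]
width: -0.0001
grip_force: 0.0
clock: 8.0
position: [0.4617, 0.0965, 0.2332]
tool_rot: [-3.116, -0.399, -0.004]
wrist_force: [0.4, -0.1, -0.5]
width: 0.0003
grip_force: 0.0
```

View pics/t3.png

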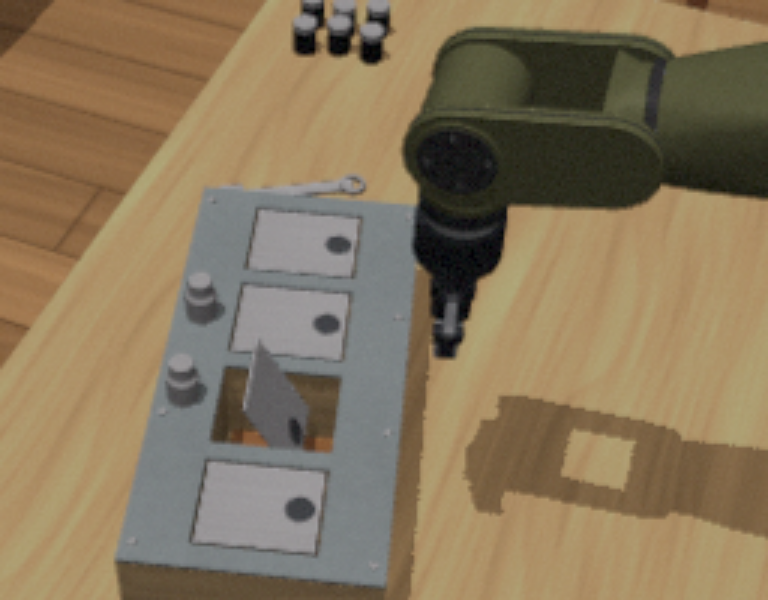

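Flap 2 stands fully open, its raised edge at about (260,345). The collets at (200,298) and (183,378) and the wrench at (352,185) are where they were, and the robot touches nothing.

```bash
python3 -c "from station import sign_off; print(sign_off())"
```

```text
the job is handed in; nothing more can be done
None
```

Flap 2 was the one that rocks, and it now stands open by itself; flaps 4 and 3 were solid under light presses (under 20 N), flap 1 did not need testing, nothing else was touched, and the job is handed in.

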